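# Right lid for each jar

## Task

After washing up, the lids of the four tasting jars got mixed up. Give every jar the lid of its own colour, seated in the mouth and level; the clean lids must not touch the counter, so let one wait on the empty dark wooden saucer while you change the others over. It is stoneware: set the lids down gently rather than dropping them, leave the jars standing where they are, and do not disturb the price card.

Things in the scene. Friction and masses are not known exactly. Their poses are not given: they have to be found in the camera images.
- turquoise_jar: round open stoneware jar glazed light turquoise, with a bare clay foot; 96 mm across the belly, 80 mm high, 0.7 kg, stands loose. Its mouth is 60 mm wide, with the rim at the very top. Origin: centre of its underside; z up the axis. At the start each jar wears one lid; three or all four of these are of the wrong colour.
- red_jar: round open stoneware jar glazed brick red, with a bare clay foot; 96 mm across the belly, 80 mm high, 0.7 kg, stands loose. Its mouth is 60 mm wide, with the rim at the very top. Origin: centre of its underside; z up the axis. At the start each jar wears one lid; three or all four of these are of the wrong colour.
- yellow_jar: round open stoneware jar glazed mustard yellow, with a bare clay foot; 96 mm across the belly, 80 mm high, 0.7 kg, stands loose. Its mouth is 60 mm wide, with the rim at the very top. Origin: centre of its underside; z up the axis. At the start each jar wears one lid; three or all four of these are of the wrong colour.
- blue_jar: round open stoneware jar glazed navy blue, with a bare clay foot; 96 mm across the belly, 80 mm high, 0.7 kg, stands loose. Its mouth is 60 mm wide, with the rim at the very top. Origin: centre of its underside; z up the axis. At the start each jar wears one lid; three or all four of these are of the wrong colour.
- turquoise_lid: light turquoise lid, 74 mm across, 54 mm high, 0.12 kg. Heights above its origin, the centre of its foot: tapered clay plug 0 to 14 mm, 42 mm wide below and 55 mm above; flange 14 to 20; low dome to 24.5; upright round wooden knob, 24 mm thick, 24.5 to 54, the place to grip. z up. Fits every jar with 2.5 mm of play all round; seated, the flange lies on the rim, its origin 66 mm above the jar's.
- red_lid: brick red lid, 74 mm across, 54 mm high, 0.12 kg. Heights above its origin, the centre of its foot: tapered clay plug 0 to 14 mm, 42 mm wide below and 55 mm above; flange 14 to 20; low dome to 24.5; upright round wooden knob, 24 mm thick, 24.5 to 54, the place to grip. z up. Fits every jar with 2.5 mm of play all round; seated, the flange lies on the rim, its origin 66 mm above the jar's.
- yellow_lid: mustard yellow lid, 74 mm across, 54 mm high, 0.12 kg. Heights above its origin, the centre of its foot: tapered clay plug 0 to 14 mm, 42 mm wide below and 55 mm above; flange 14 to 20; low dome to 24.5; upright round wooden knob, 24 mm thick, 24.5 to 54, the place to grip. z up. Fits every jar with 2.5 mm of play all round; seated, the flange lies on the rim, its origin 66 mm above the jar's.
- blue_lid: navy blue lid, 74 mm across, 54 mm high, 0.12 kg. Heights above its origin, the centre of its foot: tapered clay plug 0 to 14 mm, 42 mm wide below and 55 mm above; flange 14 to 20; low dome to 24.5; upright round wooden knob, 24 mm thick, 24.5 to 54, the place to grip. z up. Fits every jar with 2.5 mm of play all round; seated, the flange lies on the rim, its origin 66 mm above the jar's.
- saucer: empty dark wooden saucer, 112 mm across, fixed; flat floor 80 mm across and 7 mm above the counter, lip up to 15 mm near its edge. Origin: centre of its underside. Place for one lid to wait, standing upright on the end of its plug.
- price_card: bystander: cream price card in a small wooden block, 24 x 78 x 62 mm, standing loose near the front right of the jars. Origin: centre of its underside; x across the block, y along the card.

How it is judged:
At the end, for the whole second after the job is handed in: Each lid sits on the jar of its own colour: axis within 8 mm of the jar's, its origin 62 to 70 mm above the jar's, tilt under 0.06 rad; jars upright and within 30 mm of where they stood; the price card within 15 mm of its place and upright; all at rest (horizontal distance between turquoise_lid and turquoise_jar below 0.008 m and z of turquoise_lid in the frame of turquoise_jar between 0.062 and 0.07 m and angle between each of turquoise_lid, red_lid, yellow_lid, blue_lid's own z axis and vertical below 0.06 rad and angle between each of turquoise_jar, red_jar, yellow_jar, blue_jar's own z axis and vertical below 0.05 rad and linear speed of each of turquoise_lid, turquoise_jar, red_lid, red_jar, yellow_lid, yellow_jar, blue_lid, blue_jar below 0.02 m/s and angular speed of each of turquoise_lid, red_lid, yellow_lid, blue_lid below 0.2 rad/s and distance of each of turquoise_jar, red_jar, yellow_jar, blue_jar from where it was at the start of the episode below 0.03 m and horizontal distance between red_lid and red_jar below 0.008 m and z of red_lid in the frame of red_jar between 0.062 and 0.07 m and horizontal distance between yellow_lid and yellow_jar below 0.008 m and z of yellow_lid in the frame of yellow_jar between 0.062 and 0.07 m and horizontal distance between blue_lid and blue_jar below 0.008 m and z of blue_lid in the frame of blue_jar between 0.062 and 0.07 m and distance of price_card from where it was at the start of the episode below 0.015 m and angle between price_card's own z axis and vertical below 0.1 rad); the robot touches nothing.
It fails at once if a lid touches the counter top (its plug comes lower than the saucer's floor) (height (world z) of any of turquoise_lid, red_lid, yellow_lid, blue_lid below 0.004 m).
It fails at once if a jar is tipped by more than 0.3 rad or pushed more than 30 mm from its place (angle between any of turquoise_jar, red_jar, yellow_jar, blue_jar's own z axis and vertical above 0.3 rad or distance of any of turquoise_jar, red_jar, yellow_jar, blue_jar from where it was at the start of the episode above 0.03 m).
It fails at once if a lid is slammed or pressed down hard: more than 80 N between it and a jar or the saucer ((contact force between turquoise_lid and turquoise_jar above 80 N or contact force between turquoise_lid and red_jar above 80 N or contact force between turquoise_lid and yellow_jar above 80 N or contact force between turquoise_lid and blue_jar above 80 N or contact force between turquoise_lid and saucer above 80 N) or (contact force between red_lid and turquoise_jar above 80 N or contact force between red_lid and red_jar above 80 N or contact force between red_lid and yellow_jar above 80 N or contact force between red_lid and blue_jar above 80 N or contact force between red_lid and saucer above 80 N) or (contact force between yellow_lid and turquoise_jar above 80 N or contact force between yellow_lid and red_jar above 80 N or contact force between yellow_lid and yellow_jar above 80 N or contact force between yellow_lid and blue_jar above 80 N or contact force between yellow_lid and saucer above 80 N) or (contact force between blue_lid and turquoise_jar above 80 N or contact force between blue_lid and red_jar above 80 N or contact force between blue_lid and yellow_jar above 80 N or contact force between blue_lid and blue_jar above 80 N or contact force between blue_lid and saucer above 80 N)).
It fails at once if a lid is dropped: it falls free of the fingers faster than 0.5 m/s (a fall of about 13 mm) ((contact force between turquoise_lid and the fingers below 0.3 N and linear speed of turquoise_lid above 0.5 m/s) or (contact force between red_lid and the fingers below 0.3 N and linear speed of red_lid above 0.5 m/s) or (contact force between yellow_lid and the fingers below 0.3 N and linear speed of yellow_lid above 0.5 m/s) or (contact force between blue_lid and the fingers below 0.3 N and linear speed of blue_lid above 0.5 m/s)).
It fails at once if the price card is shifted by more than 15 mm or tipped (distance of price_card from where it was at the start of the episode above 0.015 m or angle between price_card's own z axis and vertical above 0.2 rad).
It also fails if it takes over 109 s, if anything falls off the work surface, if the arm or the gripper's body presses on something with over 40 N, if the wrist force passes 120 N, or if a joint passes its speed limit or range.

## Robot

A 6-joint arm with a two-finger parallel gripper is mounted at the origin on a cart in front of the work surface, level with it; the furniture and walls round the work are solid. World frame = base frame: x ahead of the robot, y to its left, z up, the work surface at z = 0. Lengths are in m, angles in rad, forces in N, time in s.
With the tool pointing down it reaches from about 0.35 to 0.975 m from the base axis. Payload 4.9 kg.
Tool frame: the origin (TCP) lies at the very end of the fingers, on their centre line; the grasp point (between the pads) lies ctrl.grip_point_offset behind it (ctrl.grip_point_offset is the distance from the TCP to the grasp point, in m); z points along the fingers, y is the direction in which the jaws open and shut (so a half turn about z gives the same grasp; the last joint's range is limited). The gripper opens to 85 mm and grips with 20 to 120 N. Pads are 22 mm wide; open, the fingers measure 114 mm over their backs; the gripper's body (76 mm by 85 mm) begins 54 mm behind the grasp point. The pads swing forward as they close: fully open they stand 13 mm farther back than shut.
Start: joints at [1.101, 0.053, 1.613, -0, 1.476, -0.119], TCP at [0.215, 0.587, 0.196] pointing down, gripper open.
Joint ranges: [-3.01, 3.01], [-1.01, 2.22], [0.06, 2.58], [-1.02, 4.17], [0.09, 2.62], [-3.14, 3.14]. Speed limits (rad/s): [2.57, 2.57, 3.14, 3.14, 3.14, 3.14].

## Interface

Orientations are given as a rotation vector (axis times angle).
In Python, from station import ctrl gives the robot as it stands. The module is installed in compiled form; this text tells all that it offers.
- The arm moves only by the shell command python3 -m creep 'ROWS' [FORCE]. ROWS is JSON, a list of rows, each a list of 5 numbers: the closure in counts, from 0 (fully open) to 255 (shut), then the shift along the tool's x, y, z in mm, then the turn about the tool's z in rad. A call has 1 to 12 rows; each row is the pose to reach, as a shift and turn from the pose commanded when the call began, along the tool's axes at that moment; what a row does not reach only later rows make up. A row lasts 1/12 s, in which the tool goes at most 41.7 mm and 7.16 degrees, less where a joint would pass 70% of its speed; a pose out of reach is approached as far as the arm can. A call with a gripper value outside its range is refused whole. The fingers move at their own pace and stop on an object; FORCE is the grip in N (left out, the last holds). Time passes only in rows, so rows that repeat a pose let the fingers close. It gives the time, the measured TCP pose, the force and the opening at its end, in the units of the state.
- ctrl.get_obs(): the state, without advancing time (a new reading comes with each control period).
- ctrl.get_image(name): name is "side" or "top" or "wrist"; returns the picture (480x640x3 uint8, red, green, blue); there is no depth.
- ctrl.calibration(name): a dict with "fx", "fy", "cx", "cy" (pixels), "R" (3x3) and "t" (3): a world point X has camera coordinates R X + t. Camera axes: x right, y down, z forward; pixel columns grow to the right and rows downward; lengths in m; the calibration is good to about 2 mm. A picture is of the moment at which its call begins: read the wrist's pose just before it. calibration takes no time and is no camera call; for the wrist camera it gives the pose at the moment of the call.
- ctrl.finish_job(): hands the job in, once; it reports no verdict.
Trained networks look in the newest picture that a camera, given by its name, has taken for a name from the list of things; names that differ only in an ending like _2 or _b are one class to them, and where a whole thing is asked for, a point or a joint stands for the part that bears it (a point fixed in the world has none). Each returns a list of dicts, best first, with "conf" (0 to 1); they miss things now and then, are a little off and sometimes report something else, mostly with a low value. They report only what shows in the picture. A call takes as long as a camera call.
- ctrl.boxes_of(camera, label): "rect" ([left, top, width, height] in pixels, round what is visible of it).
- ctrl.outline_of(camera, label): "mask" (480x640 bool, what is visible of it) and "rect" ([left, top, width, height] in pixels, round what is visible of it).
The state is a dict: "t": time; "q": joint angles; "dq": joint speeds; "effort": joint torques, N m; "tool_pos": TCP position; "tool_rot": TCP orientation; "contact_force": force on the tool from outside, world axes, zero at the start; "wrist_torque": the same for the moment, N m; "opening": finger opening in m.
Only numpy, scipy, OpenCV 4.12 (cv2) and the standard library are available. Lean on these libraries where they do the work, as an engineer would, in place of code of your own. Each camera call takes 0.05 s, during which the arm holds its last target. There are 200 camera calls.

## Working session

There is one attempt and no reset: what is moved stays moved. The work goes in short steps, Python scripts to look and compute and a shell command to move; the robot and the scene stay as the last step left them, time stands still between calls to the robot, and variables do not carry over. Pictures are saved under pics/ and viewed, about 12 in all and at most 16, crops included, and the job is handed in when it is done.

```bash
mkdir -p pics; cat > h.py <<'E'
import numpy as np, cv2
from station import ctrl
from scipy.spatial.transform import Rotation as R
def save(cam,name):
    im=ctrl.get_image(cam); cv2.imwrite('pics/'+name,im[:,:,::-1]); return im
def ray(cam,u,v,z,c=None):
    c=c or ctrl.calibration(cam); Rm=np.array(c['R']);t=np.array(c['t'])
    d=Rm.T@np.array([(u-c['cx'])/c['fx'],(v-c['cy'])/c['fy'],1]); o=-Rm.T@t
    return o+d*(z-o[2])/d[2]
def proj(cam,X,c=None):
    c=c or ctrl.calibration(cam); p=np.array(c['R'])@np.array(X)+np.array(c['t'])
    return c['fx']*p[0]/p[2]+c['cx'],c['fy']*p[1]/p[2]+c['cy']
E
python3 - <<'E'
from h import *
np.set_printoptions(precision=4,suppress=True)
o=ctrl.get_obs();print(o['t'],o['tool_pos'],o['tool_rot'],o['opening'],ctrl.grip_point_offset)
print(R.from_rotvec(o['tool_rot']).as_matrix())
save('top','t0.png');c=ctrl.calibration('top');print(c)
for n in ['turquoise','red','yellow','blue']:
  for k in ['jar','lid']:
    for d in ctrl.boxes_of('top',f'{n}_{k}')[:2]:
      l,t,w,h=d['rect'];z=.02+.066-.0 if k=='lid' else .04
      print(n,k,round(d['conf'],2),d['rect'],ray('top',l+w/2,t+h/2,z))
for k in ['saucer','price_card']:
  for d in ctrl.boxes_of('top',k)[:1]:
      l,t,w,h=d['rect'];print(k,d,ray('top',l+w/2,t+h/2,.012))
E
```

```text
0.0 [0.2144 0.5863 0.1951] [-0.5481 -3.0928  0.0031] 0.0854291706276961 0.0187
[[-0.9391  0.3436 -0.001 ]
 [ 0.3436  0.9391 -0.0018]
 [ 0.0003 -0.002  -1.    ]]
{'fx': 477.37786180797536, 'fy': 477.37786180797536, 'cx': 325.75390722887, 'cy': 243.42931974473663, 'R': array([[-0.0068, -0.9998,  0.019 ],
       [-0.9848,  0.0034, -0.1737],
       [ 0.1736, -0.0199, -0.9846]]), 't': array([-0.2404,  0.5017,  0.8522])}
turquoise jar 0.59 [234.8, 247.1, 45.5, 49.5] [ 0.448  -0.1151  0.04  ]
turquoise lid 0.81 [215.1, 184.5, 38.7, 38.3] [ 0.5674 -0.0767  0.086 ]
turquoise lid 0.44 [324.7, 262.6, 42.1, 44.0] [ 0.4192 -0.2771  0.086 ]
red jar 0.56 [321.1, 260.6, 52.5, 52.7] [ 0.4189 -0.2829  0.04  ]
red lid 0.56 [372.2, 170.2, 43.1, 36.9] [ 0.5953 -0.368   0.086 ]
red lid 0.3 [234.0, 241.6, 50.4, 54.3] [ 0.4482 -0.1236  0.086 ]
yellow jar 0.96 [210.1, 184.8, 53.4, 48.3] [ 0.5691 -0.0734  0.04  ]
yellow lid 0.7 [324.5, 263.3, 42.1, 41.7] [ 0.42   -0.2768  0.086 ]
blue jar 0.61 [363.9, 172.3, 52.8, 52.1] [ 0.5896 -0.3685  0.04  ]
blue jar 0.55 [320.2, 259.6, 53.6, 51.8] [ 0.4216 -0.2823  0.04  ]
blue lid 0.77 [233.7, 247.5, 44.6, 42.6] [ 0.4481 -0.118   0.086 ]
saucer {'rect': [272.8, 177.0, 59.8, 57.3], 'conf': 0.78} [ 0.5826 -0.1985  0.012 ]
```

View pics/t0.png

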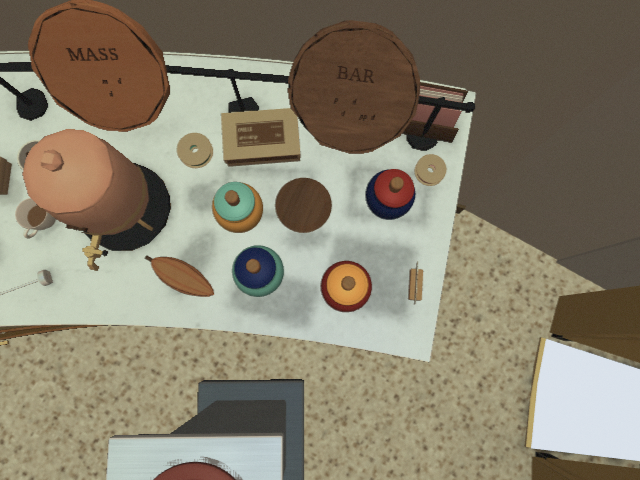

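```bash
python3 - <<'E'
from h import *
np.set_printoptions(precision=4,suppress=True)
save('side','s0.png')
im=save('top','t1.png').astype(int)
for n,u,v in [('T on yel',232,198),('B on tur',253,266),('Y on red',348,284),('R on blu',397,184)]:
    w=12;p=im[v-w:v+w,u-w:u+w]; print(n,im[v,u])
    print('knob top->',ray('top',u,v,.12))
    for col in range(0): pass
print('card',ray('top',416,284,.03))
big=cv2.resize(im[150:330,200:440].astype(np.uint8),None,fx=3.3,fy=3.3,interpolation=cv2.INTER_CUBIC);cv2.imwrite('pics/t1c.png',big[:,:,::-1])
E
```

```text
T on yel [130 100  66]
knob top-> [ 0.5686 -0.0781  0.12  ]
B on tur [127  97  65]
knob top-> [ 0.4488 -0.1171  0.12  ]
Y on red [129  97  63]
knob top-> [ 0.4172 -0.2789  0.12  ]
R on blu [131 100  66]
knob top-> [ 0.5938 -0.3683  0.12  ]
card [ 0.4247 -0.4138  0.03  ]
```

View pics/s0.png

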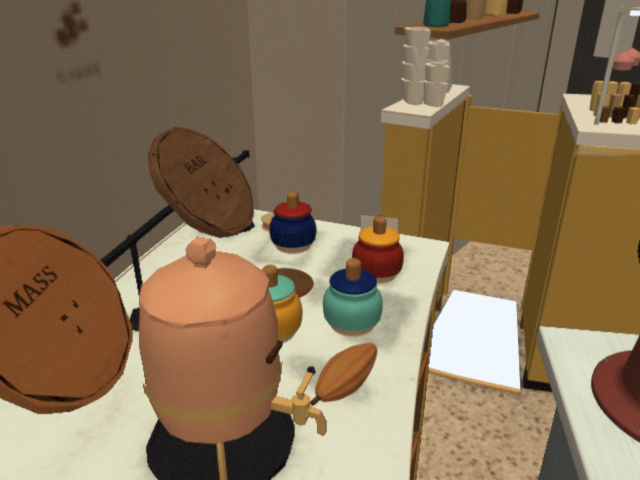

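View pics/t1c.png

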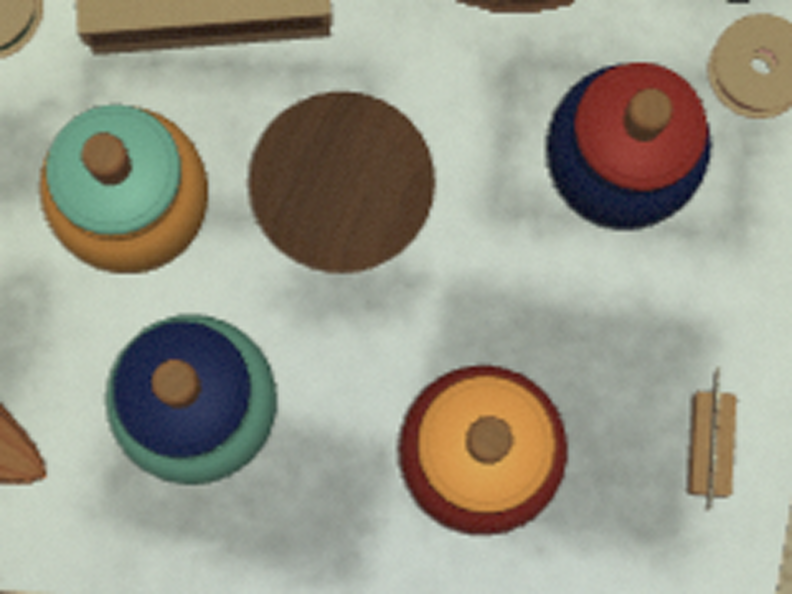

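```bash
python3 - <<'E'
from h import *
np.set_printoptions(precision=3,suppress=True)
def tri(a,b):
    P=[]
    for cam in('top','side'):
        c=ctrl.calibration(cam);K=np.array([[c['fx'],0,c['cx']],[0,c['fy'],c['cy']],[0,0,1]])
        P.append(K@np.c_[np.array(c['R']),np.array(c['t'])])
    X=cv2.triangulatePoints(P[0],P[1],np.array(a,float),np.array(b,float))[:,0];return X[:3]/X[3]
print('BAR centre',tri((355,75),(196,165)),'urn knob',tri((51,160),(201,250)))
print('urn base',ray('top',122,210,0),'bar low edge',[ray('top',355,152,z) for z in(.05,.1,.2)])
print('saucer',ray('top',200+342/3.3,150+181/3.3,.012))
for p in [(.35,.3,.2),(.38,.05,.2),(.5,-.1,.2),(.569,-.079,.2)]:
  pass
def tool(dx,dy):print([round(1000*v) for v in(-.9391*dx+.3436*dy,.3436*dx+.9391*dy)])
s=np.array([.2144,.5863])
for p in [(.30,.35),(.36,.1),(.40,-.06),(.55,-.08)]:tool(*(np.array(p)-s))
E
```

```text
BAR centre [ 0.762 -0.291  0.195] urn knob [0.586 0.155 0.27 ]
urn base [0.577 0.161 0.   ] bar low edge [array([ 0.68 , -0.301,  0.05 ]), array([ 0.661, -0.297,  0.1  ]), array([ 0.623, -0.288,  0.2  ])]
saucer [ 0.584 -0.2    0.012]
[-162, -192]
[-304, -407]
[-396, -543]
[-544, -510]
```

```bash
python3 -m creep '[[0,-162,-192,-20,0],[0,-162,-192,-20,0],[0,-162,-192,-20,0],[0,-162,-192,-20,0],[0,-162,-192,-20,0],[0,-162,-192,-20,0],[0,-304,-407,-20,0],[0,-304,-407,-20,0],[0,-304,-407,-20,0],[0,-304,-407,-20,0],[0,-396,-543,-20,0],[0,-396,-543,-20,0]]' 40
```

```text
t: 1.65
tool_pos: [0.3587, 0.108, 0.2167]
tool_rot: [0.547, 3.092, 0.001]
contact_force: [1.5, -0.5, -0.0]
opening: 0.0855
```

```bash
python3 -m creep '[[0,-91,-137,0,0],[0,-91,-137,0,0],[0,-91,-137,0,0],[0,-91,-137,0,0],[0,-220,-111,0,0],[0,-220,-111,0,0],[0,-220,-111,0,0],[0,-220,-111,0,0],[0,-220,-111,0,0],[0,-220,-111,0,0]]'
cat >> h.py <<'E'
def tool(P,z=None):
    "shift in tool axes (mm) from measured pose to world P"
    o=ctrl.get_obs();M=R.from_rotvec(o['tool_rot']).as_matrix()
    return np.round(1000*M.T@(np.array(P)-o['tool_pos']),1)
E
python3 - <<'E'
from h import *
np.set_printoptions(precision=4,suppress=True)
save('wrist','w0.png');c=ctrl.calibration('wrist');o=ctrl.get_obs();print(o['tool_pos'],o['t'])
print(c['R'],-np.array(c['R']).T@c['t'])
print('pred knob T',proj('wrist',(.569,-.079,.12)),'B',proj('wrist',(.449,-.118,.12)),'tcp',proj('wrist',o['tool_pos']))
print(tool((.569,-.079,.093)))
E
```

```text
t: 2.48
tool_pos: [0.5267, -0.07, 0.2159]
tool_rot: [-0.548, -3.092, -0.0]
contact_force: [0.4, -0.8, 1.4]
opening: 0.0855
[ 0.5264 -0.0698  0.2165] 2.5333
[[ 0.3441  0.9389  0.0001]
 [ 0.906  -0.3321  0.2625]
 [ 0.2466 -0.0902 -0.9649]] [ 0.4617 -0.0474  0.395 ]
pred knob T (np.float64(333.18996846658194), np.float64(284.41960179870733)) B (np.float64(224.551767926228), np.float64(154.19957733694434)) tcp (np.float64(326.3892482068626), np.float64(277.0143062771607))
[-43.2   6.  123.5]
```

View pics/w0.png

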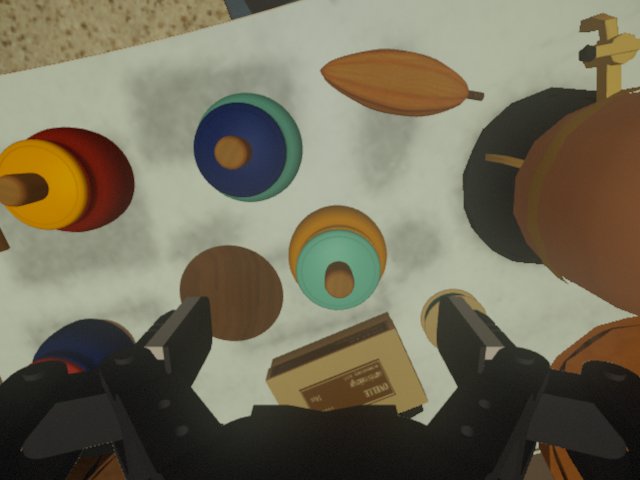

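```bash
python3 - <<'E'
from h import *
np.set_printoptions(precision=4,suppress=True)
im=cv2.imread('pics/w0.png')
for n,(u0,v0,u1,v1) in {'T':(300,230,380,310),'B':(200,110,275,190),'Y':(0,140,70,220)}.items():
    cv2.imwrite  # noqa
rows=[cv2.resize(im[220:320,290:390],(400,400),interpolation=cv2.INTER_CUBIC),cv2.resize(im[100:200,185:285],(400,400),interpolation=cv2.INTER_CUBIC)]
cv2.imwrite('pics/w0c.png',np.hstack(rows))
for u,v in[(340,283),(233,152)]:print(ray('wrist',u,v,.12))
for u,v in[(339,269),(243,150)]:pass
print(ctrl.calibration('wrist')['fx'])
E
```

```text
[ 0.5697 -0.0736  0.12  ]
[ 0.4497 -0.1117  0.12  ]
377.66268534916355
```

View pics/w0c.png

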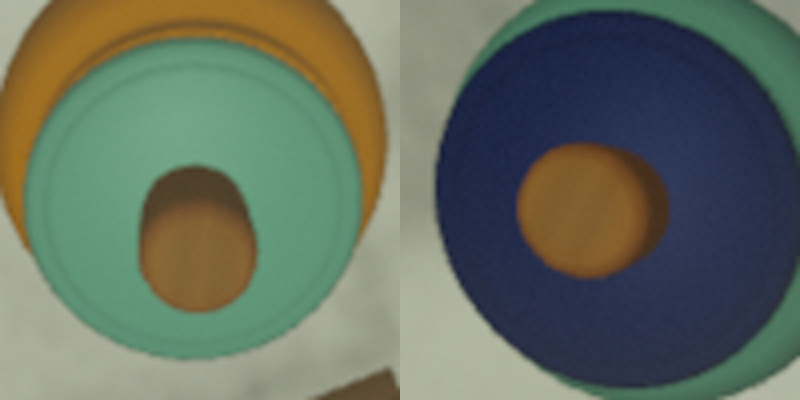

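```bash
python3 -m creep '[[0,-42,11,0,0],[0,-42,11,30,0],[0,-42,11,60,0],[0,-42,11,90,0],[0,-42,11,110,0],[0,-42,11,122,0],[0,-42,11,122,0],[0,-42,11,122,0]]'
python3 - <<'E'
from h import *
im=save('wrist','w1.png');print(ctrl.get_obs()['tool_pos'],proj('wrist',(.570,-.074,.12)))
E
```

```text
t: 3.2
tool_pos: [0.5701, -0.074, 0.0954]
tool_rot: [0.548, 3.092, -0.0]
contact_force: [0.5, 0.8, -0.2]
opening: 0.0854
[ 0.57112191 -0.07433229  0.09653733] (np.float64(326.5101071921829), np.float64(293.81457863401033))
```

View pics/w1.png

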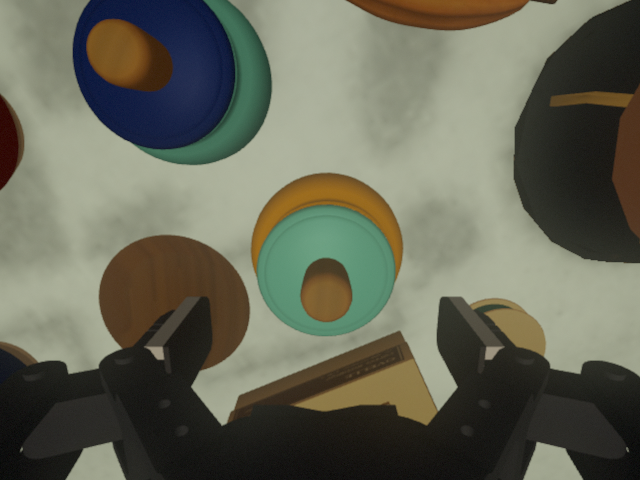

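```bash
python3 -m creep '[[255,0,0,0,0],[255,0,0,0,0],[255,0,0,0,0],[255,0,0,0,0],[255,0,0,0,0],[255,0,0,0,0],[255,0,0,0,0],[255,0,0,0,0]]' 40
```

```text
t: 3.92
tool_pos: [0.5703, -0.0742, 0.0942]
tool_rot: [-0.548, -3.093, -0.0]
contact_force: [-1.3, -0.2, -0.2]
opening: 0.0002
```

```bash
python3 - <<'E'
from h import *
save('wrist','w2.png');b=save('side','s2.png')
a=cv2.imread('pics/w2.png')
cv2.imwrite('pics/c2.png',np.hstack([a[160:480,140:540],cv2.resize(b[160:360,200:400,::-1],(320,320))]))
E
```

```text
(no output)
```

View pics/c2.png

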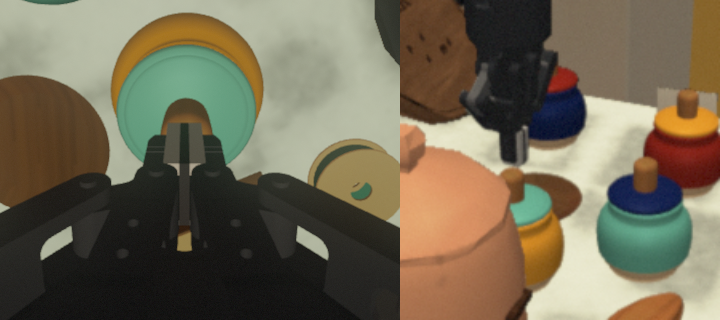

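```bash
python3 - <<'E'
from h import *
o=ctrl.get_obs();print(o['tool_pos'],o['q'])
for cam in('side','wrist','top'):
  print(cam,'tcp',np.round(proj(cam,o['tool_pos'])),'knob',np.round(proj(cam,(.57,-.074,.12))),np.round(proj(cam,(.57,-.078,.12))))
b=cv2.imread('pics/s2.png');a=cv2.imread('pics/w2.png')
cv2.imwrite('pics/c2b.png',np.hstack([cv2.resize(b[200:320,220:340],(400,400)),cv2.resize(a[240:360,270:390],(400,400))]))
E
```

```text
[ 0.57030718 -0.07418376  0.09416503] [-2.58741556e-01  1.97608585e-02  1.82235078e+00  2.24544374e-05
  1.29968194e+00 -1.47875916e+00]
side tcp [274. 282.] knob [274. 268.] [274. 266.]
wrist tcp [326. 277.] knob [327. 298.] [318. 300.]
top tcp [232. 201.] knob [230. 197.] [232. 197.]
```

View pics/c2b.png

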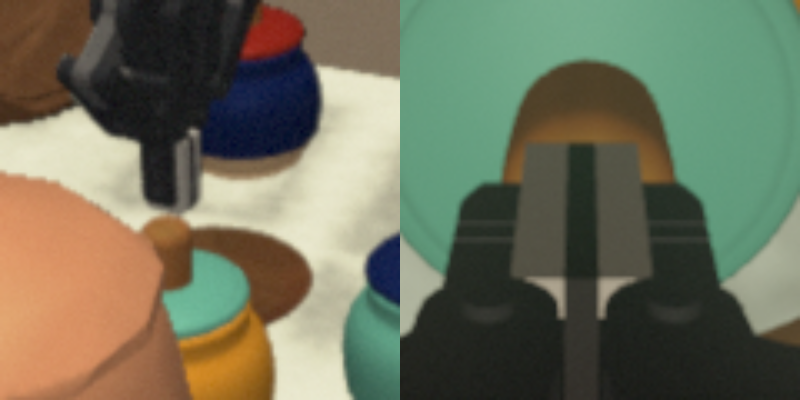

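```bash
python3 - <<'E'
from h import *
o=ctrl.get_obs();M=R.from_rotvec(o['tool_rot']).as_matrix();p=o['tool_pos']
for h in(0,.013,.02,.03,.04):
  q=p+M@[0,0,-h]
  print(h,'side',np.round([proj('side',q+M@[a,b,0]) for a in(-.011,.011) for b in(-.006,.006)],0).tolist(),'wrist near edge',np.round(proj('wrist',q+M@[.011,0,0])),np.round(proj('wrist',q+M@[.011,.007,0])))
E
```

```text
0 side [[270.0, 279.0], [266.0, 282.0], [282.0, 282.0], [278.0, 286.0]] wrist near edge [326. 256.] [341. 256.]
0.013 side [[270.0, 271.0], [266.0, 275.0], [282.0, 275.0], [278.0, 278.0]] wrist near edge [327. 265.] [342. 265.]
0.02 side [[270.0, 267.0], [265.0, 271.0], [282.0, 271.0], [278.0, 274.0]] wrist near edge [327. 270.] [342. 270.]
0.03 side [[270.0, 262.0], [265.0, 265.0], [282.0, 265.0], [277.0, 269.0]] wrist near edge [327. 278.] [344. 278.]
0.04 side [[269.0, 256.0], [265.0, 259.0], [282.0, 259.0], [277.0, 263.0]] wrist near edge [327. 287.] [345. 287.]
```

```bash
python3 -m creep '[[120,0,0,0,0],[120,0,0,0,0],[120,0,0,0,0],[120,0,0,0,0],[120,0,0,10,0],[120,0,0,20,0],[120,0,0,28,0],[120,0,0,33,0],[120,0,0,36,0],[120,0,0,36,0],[120,0,0,36,0]]' 40
python3 - <<'E'
from h import *
save('wrist','w3.png');b=save('side','s3.png')
a=cv2.imread('pics/w3.png')
cv2.imwrite('pics/c3.png',np.hstack([a[160:480,140:540],cv2.resize(b[200:320,220:340,::-1],(320,320))]))
E
```

```text
t: 4.93
tool_pos: [0.5703, -0.0742, 0.058]
tool_rot: [-0.548, -3.093, -0.0]
contact_force: [0.7, 0.3, 0.7]
opening: 0.0453
```

View pics/c3.png

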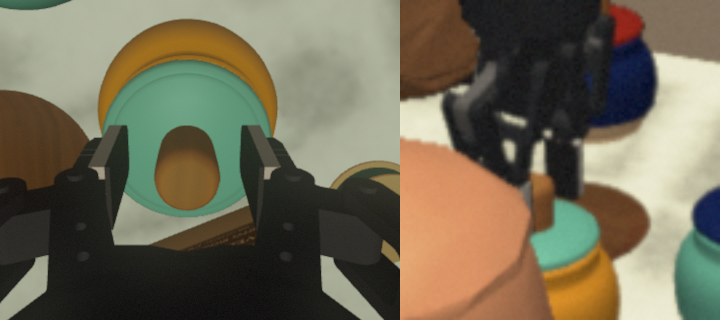

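```bash
python3 -m creep '[[255,0,0,0,0],[255,0,0,0,0],[255,0,0,0,0],[255,0,0,0,0],[255,0,0,0,0]]' 40
```

```text
t: 5.45
tool_pos: [0.571, -0.0744, 0.059]
tool_rot: [0.548, 3.092, -0.0]
contact_force: [1.0, 0.4, 3.2]
opening: 0.0228
```

```bash
python3 -m creep '[[255,0,0,-8,0],[255,0,0,-20,0],[255,0,0,-40,0],[255,-14,-28,-40,0],[255,-28,-56,-40,0],[255,-42,-84,-40,0],[255,-55,-109,-40,0],[255,-55,-109,-20,0],[255,-55,-109,5,0],[255,-55,-109,30,0],[255,-55,-109,45,0],[255,-55,-109,50,0]]'
python3 -m creep '[[255,0,0,2,0],[255,0,0,4,0],[255,0,0,6,0],[255,0,0,7,0],[255,0,0,7,0]]'
python3 - <<'E'
from h import *
save('wrist','w4.png');b=save('side','s4.png')
a=cv2.imread('pics/w4.png')
cv2.imwrite('pics/c4.png',np.hstack([a[160:480,140:540],cv2.resize(b[200:320,220:340,::-1],(320,320))]))
E
```

```text
t: 6.45
tool_pos: [0.5822, -0.1945, 0.0052]
tool_rot: [-0.548, -3.088, -0.002]
contact_force: [-0.5, -0.1, -1.6]
opening: 0.0231
t: 6.87
tool_pos: [0.5852, -0.1957, 0.0023]
tool_rot: [0.548, 3.092, -0.001]
contact_force: [0.2, 0.5, -1.5]
opening: 0.023
```

View pics/c4.png

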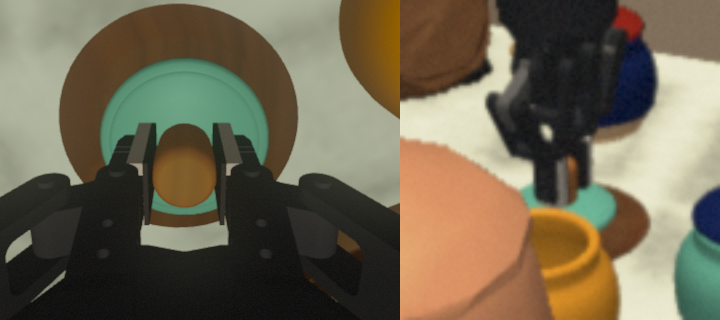

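```bash
python3 -m creep '[[255,0,0,1,0],[255,0,0,2,0],[255,0,0,2,0]]';python3 -m creep '[[255,0,0,1,0],[255,0,0,2,0],[255,0,0,2,0]]'
```

```text
t: 7.22
tool_pos: [0.5849, -0.1956, 0.0001]
tool_rot: [0.548, 3.093, -0.0]
contact_force: [-2.3, 1.1, 3.4]
opening: 0.0231
t: 7.47
tool_pos: [0.5851, -0.1957, 0.0]
tool_rot: [-0.548, -3.093, 0.0]
contact_force: [-6.5, 3.0, 13.6]
opening: 0.0232
```

```bash
python3 -m creep '[[255,0,0,-1.5,0],[120,0,0,-1.5,0],[120,0,0,-1.5,0],[120,0,0,-1.5,0],[120,0,0,-1.5,0],[120,0,0,-20,0],[120,0,0,-60,0],[120,0,0,-100,0],[120,30,-30,-125,0],[120,60,-60,-125,0],[120,90,-90,-125,0],[120,115,-115,-125,0]]'
python3 -m creep '[[120,5,-6,0,0],[120,5,-6,0,0],[120,5,-6,0,0]]'
cat >> h.py <<'E'
def knob(cam,lid,zf,c=None):
    "centre of the flange disc by mask ellipse -> world at height zf"
    out=[]
    for d in ctrl.outline_of(cam,lid)[:2]:
        m=d['mask'].astype(np.uint8);cs=max(cv2.findContours(m,0,2)[0],key=cv2.contourArea)
        e=cv2.fitEllipse(cv2.convexHull(cs));out.append((round(d['conf'],2),np.round(e[0],1),np.round(e[1],1),ray(cam,*e[0],zf)))
    return out
E
python3 - <<'E'
from h import *
np.set_printoptions(precision=4,suppress=True)
o=ctrl.get_obs();print(o['tool_pos'],o['t']);save('wrist','w5.png')
print(knob('wrist','yellow_lid',.085));print(knob('wrist','turquoise_lid',.026))
print('pred knob',proj('wrist',(.418,-.2745,.12)),'flange',proj('wrist',(.418,-.2745,.086)))
E
```

```text
t: 8.47
tool_pos: [0.4378, -0.2637, 0.1231]
tool_rot: [0.546, 3.092, -0.002]
contact_force: [-0.3, -1.2, -0.1]
opening: 0.0451
t: 8.72
tool_pos: [0.4321, -0.2672, 0.1223]
tool_rot: [0.55, 3.092, 0.0]
contact_force: [0.6, 0.2, -0.2]
opening: 0.0453
[ 0.4321 -0.2672  0.1223] 8.7167
[(0.96, array([298.7, 237.5]), array([120.9, 125.1]), array([ 0.4175, -0.2782,  0.085 ]))]
[(0.86, array([473.4, 338.4]), array([20.3, 46.2]), array([ 0.559 , -0.1846,  0.026 ]))]
pred knob (np.float64(301.2693698607901), np.float64(254.00414173538206)) flange (np.float64(304.5918220299311), np.float64(236.58684256624002))
```

View pics/w5.png

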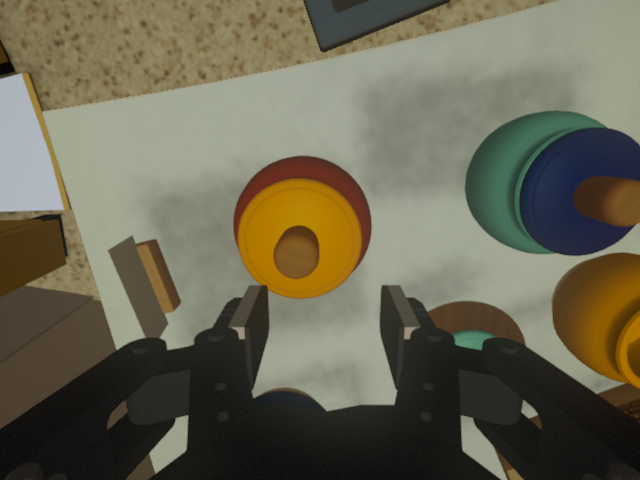

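```bash
python3 -m creep '[[120,10,-15,0,0],[120,10,-15,20,0],[120,10,-15,40,0],[120,10,-15,55,0],[120,10,-15,61,0],[120,10,-15,63,0],[120,10,-15,63,0],[255,10,-15,63,0],[255,10,-15,63,0],[255,10,-15,63,0],[255,10,-15,63,0],[255,10,-15,63,0]]'
python3 - <<'E'
from h import *
print(tool((.5707,-.0744,.130)),tool((.47,-.23,.130)))
E
```

```text
t: 9.87
tool_pos: [0.4185, -0.2783, 0.0607]
tool_rot: [0.548, 3.091, -0.001]
contact_force: [0.8, 1.1, 4.1]
opening: 0.0225
[-73.1 243.7 -69.2] [-32.   63.  -69.2]
```

```bash
python3 -m creep '[[255,0,0,-8,0],[255,0,0,-30,0],[255,0,0,-60,0],[255,-11,35,-65,0],[255,-22,70,-65,0],[255,-33,105,-65,0],[255,-44,140,-65,0],[255,-55,175,-65,0],[255,-66,210,-65,0],[255,-73,243,-65,0],[255,-73,243,-50,0],[255,-73,243,-25,0]]'
python3 -m creep '[[255,0,0,3,0],[255,0,0,3,0],[255,0,0,3,0]]'
python3 - <<'E'
from h import *
save('wrist','w6.png');b=save('side','s6.png');print(tool((.5707,-.0744,.0595)))
a=cv2.imread('pics/w6.png')
cv2.imwrite('pics/c6.png',np.hstack([a[160:480,140:540],cv2.resize(b[200:320,220:340,::-1],(320,320))]))
E
```

```text
t: 10.87
tool_pos: [0.5726, -0.0736, 0.0872]
tool_rot: [0.542, 3.088, -0.002]
contact_force: [0.4, -0.6, -1.6]
opening: 0.0228
t: 11.12
tool_pos: [0.5691, -0.0749, 0.0814]
tool_rot: [-0.549, -3.092, 0.0]
contact_force: [0.5, 1.2, -0.5]
opening: 0.0229
[-0.1  1.  23.4]
```

View pics/c6.png

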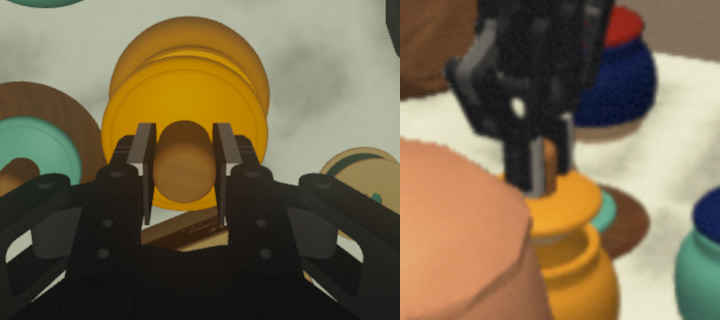

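```bash
python3 -m creep '[[255,0,1,3,0],[255,0,1,6,0],[255,0,1,9,0],[255,0,1,12,0],[255,0,1,15,0],[255,0,1,17,0],[255,0,1,19,0],[255,0,1,20,0],[255,0,1,20,0]]';python3 -m creep '[[255,0,0,1,0],[255,0,0,2,0],[255,0,0,2,0]]'
```

```text
t: 11.97
tool_pos: [0.5698, -0.0736, 0.0611]
tool_rot: [-0.548, -3.093, -0.0]
contact_force: [-0.7, -0.3, -1.0]
opening: 0.0223
t: 12.22
tool_pos: [0.5703, -0.0738, 0.0608]
tool_rot: [0.548, 3.093, -0.0]
contact_force: [-3.5, 1.7, 5.8]
opening: 0.0225
```

```bash
python3 -m creep '[[255,0,0,-1,0],[120,0,0,-1,0],[120,0,0,-1,0],[120,0,0,-1,0],[120,0,0,-1,0],[120,0,0,-25,0],[120,0,0,-62,0]]'
python3 - <<'E'
from h import *
np.set_printoptions(precision=4,suppress=True)
im=save('wrist','w7.png');print(ctrl.get_obs()['tool_pos'],knob('wrist','yellow_lid',.085),knob('wrist','turquoise_lid',.026),knob('wrist','blue_lid',.085))
cv2.imwrite('pics/w7.png',im[:,:,::-1])
E
python3 -m creep '[[120,-15,-33,0,0],[120,-30,-66,0,0],[120,-45,-99,0,0],[120,-60,-132,0,0],[120,-75,-165,0,0],[120,-90,-198,0,0],[120,-105,-231,0,0],[120,-115,-253,0,0],[120,-115,-253,0,0]]'
python3 - <<'E'
from h import *
np.set_printoptions(precision=4,suppress=True)
im=save('wrist','w8.png');print(ctrl.get_obs()['tool_pos'],knob('wrist','red_lid',.085),knob('wrist','turquoise_lid',.026))
print(proj('wrist',(.595,-.3635,.12)))
a=cv2.imread('pics/w7.png');cv2.imwrite('pics/c8.png',np.hstack([a[120:440,140:540],im[120:440,120:520,::-1]]))
E
```

```text
t: 12.8
tool_pos: [0.5661, -0.0727, 0.1166]
tool_rot: [-0.547, -3.083, -0.001]
contact_force: [-0.3, -0.3, 0.5]
opening: 0.0453
[ 0.5728 -0.0744  0.1287] [(0.7, array([324.4, 262.9]), array([120.6, 126.1]), array([ 0.5811, -0.0783,  0.085 ]))] [(0.92, array([180.2, 304.3]), array([81.2, 92.3]), array([ 0.5913, -0.2052,  0.026 ]))] [(0.76, array([173.,  80.]), array([139. , 157.2]), array([ 0.4517, -0.1171,  0.085 ])), (0.15, array([194.7,  87. ]), array([154.6, 173.7]), array([ 0.4589, -0.1078,  0.085 ]))]
t: 13.75
tool_pos: [0.5895, -0.3551, 0.1191]
tool_rot: [-0.555, -3.09, 0.001]
contact_force: [-0.4, 0.2, 1.1]
opening: 0.0454
[ 0.5897 -0.3525  0.119 ] [(0.94, array([308.3, 270.4]), array([117.5, 123.6]), array([ 0.5944, -0.3638,  0.085 ]))] [(0.85, array([534.1, 149.2]), array([101. , 115.7]), array([ 0.5843, -0.1918,  0.026 ]))]
(np.float64(304.6175204822889), np.float64(294.5896441375443))
```

View pics/c8.png

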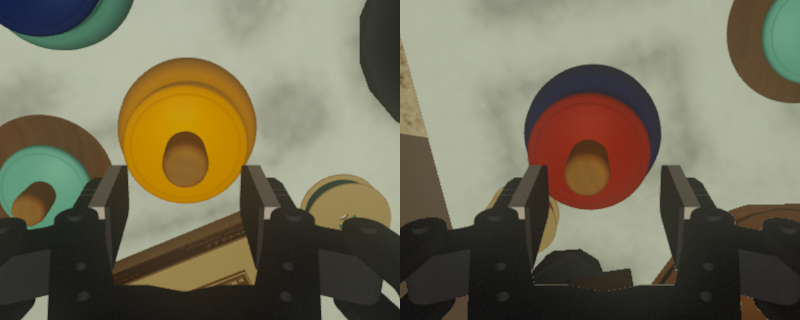

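```bash
python3 -m creep '[[120,-7,-9,0,0],[120,-7,-9,20,0],[120,-7,-9,40,0],[120,-7,-9,53,0],[120,-7,-9,58,0],[120,-7,-9,59,0],[120,-7,-9,59,0],[255,-7,-9,59,0],[255,-7,-9,59,0],[255,-7,-9,59,0],[255,-7,-9,59,0],[255,-7,-9,59,0]]'
python3 - <<'E'
from h import *
print(tool((.4180,-.2780,.126)))
E
```

```text
t: 14.9
tool_pos: [0.5952, -0.3628, 0.0643]
tool_rot: [0.548, 3.091, -0.003]
contact_force: [-0.9, -2.0, 6.2]
opening: 0.0224
[195.4  18.6 -62.4]
```

```bash
python3 -m creep '[[255,0,0,-8,0],[255,0,0,-25,0],[255,0,0,-40,0],[255,37,4,-40,0],[255,75,7,-40,0],[255,112,11,-40,0],[255,150,14,-40,0],[255,185,18,-40,0],[255,195,19,-40,0],[255,195,19,-30,0],[255,195,19,-25,0],[255,195,19,-22,0]]'
python3 -m creep '[[255,0,0,0,0],[255,0,0,0,0],[255,0,0,0,0]]'
python3 - <<'E'
from h import *
im=save('wrist','w9.png');b=save('side','s9.png');print(tool((.4180,-.2780,.0643)))
cv2.imwrite('pics/c9.png',np.hstack([im[160:480,140:540,::-1],cv2.resize(b[200:320,320:440,::-1],(320,320))]))
E
```

```text
t: 15.9
tool_pos: [0.418, -0.2766, 0.0835]
tool_rot: [-0.548, -3.093, -0.001]
contact_force: [0.1, 0.0, -1.6]
opening: 0.0229
t: 16.15
tool_pos: [0.4184, -0.2771, 0.0844]
tool_rot: [-0.548, -3.093, -0.0]
contact_force: [-0.2, -0.2, -1.3]
opening: 0.0227
[-0.  -1.  20.2]
```

View pics/c9.png

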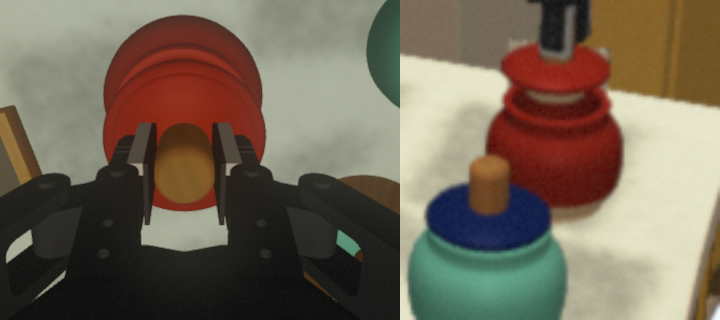

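```bash
python3 -m creep '[[255,0,-1,3,0],[255,0,-1,6,0],[255,0,-1,9,0],[255,0,-1,12,0],[255,0,-1,15,0],[255,0,-1,17,0],[255,0,-1,19,0],[255,0,-1,19,0],[255,0,-1,19,0]]';python3 -m creep '[[255,0,0,1,0],[255,0,0,2,0],[255,0,0,2,0]]'
```

```text
t: 17.0
tool_pos: [0.4174, -0.2776, 0.0651]
tool_rot: [-0.548, -3.093, -0.0]
contact_force: [0.5, 0.5, -1.6]
opening: 0.0225
t: 17.25
tool_pos: [0.4178, -0.2781, 0.0642]
tool_rot: [0.548, 3.093, -0.001]
contact_force: [-0.8, 1.7, 3.8]
opening: 0.0224
```

```bash
python3 -m creep '[[255,0,0,-1,0],[120,0,0,-1,0],[120,0,0,-1,0],[120,0,0,-1,0],[120,0,0,-1,0],[120,0,0,-25,0],[120,0,0,-60,0],[120,6,38,-60,0],[120,13,76,-60,0],[120,19,114,-60,0],[120,26,150,-60,0],[120,26,150,-60,0]]'
python3 -m creep '[[120,0,0,0,0],[120,0,0,0,0]]'
python3 - <<'E'
from h import *
np.set_printoptions(precision=4,suppress=True)
im=save('wrist','w10.png');print(ctrl.get_obs()['tool_pos'],knob('wrist','blue_lid',.085),knob('wrist','red_lid',.085))
print(proj('wrist',(.4495,-.1137,.12)))
cv2.imwrite('pics/c10.png',im[:,:,::-1])
E
```

```text
t: 18.25
tool_pos: [0.445, -0.1229, 0.1231]
tool_rot: [0.539, 3.095, 0.004]
contact_force: [-0.2, -1.0, -0.8]
opening: 0.0449
t: 18.42
tool_pos: [0.4446, -0.1281, 0.1233]
tool_rot: [0.547, 3.093, -0.001]
contact_force: [-0.5, 0.3, 0.1]
opening: 0.045
[ 0.4445 -0.1287  0.1233] [(0.97, array([348.9, 250.7]), array([116.8, 122.5]), array([ 0.4473, -0.1153,  0.085 ]))] [(0.64, array([ 80.6, 297. ]), array([112.8, 128.1]), array([ 0.4179, -0.2816,  0.085 ]))]
(np.float64(357.8883232485951), np.float64(273.6666728745498))
```

View pics/c10.png

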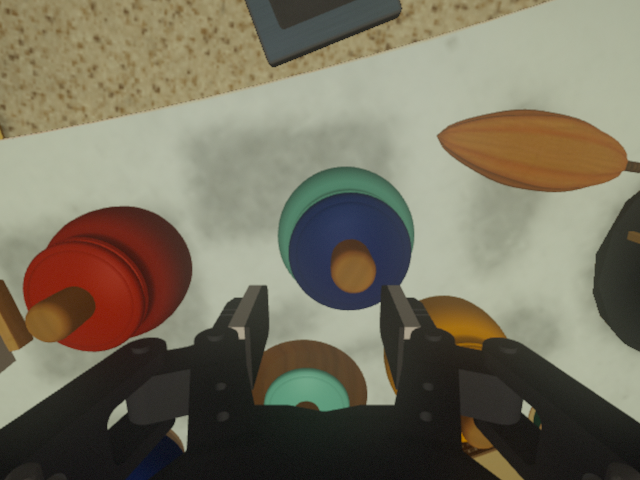

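```bash
python3 -m creep '[[120,2,13,0,0],[120,2,13,20,0],[120,2,13,40,0],[120,2,13,55,0],[120,2,13,61,0],[120,2,13,62,0],[120,2,13,62,0],[255,2,13,62,0],[255,2,13,62,0],[255,2,13,62,0],[255,2,13,62,0],[255,2,13,62,0]]'
python3 - <<'E'
from h import *
print(tool((.5948,-.3630,.1)))
E
```

```text
t: 19.57
tool_pos: [0.4483, -0.1157, 0.0628]
tool_rot: [0.548, 3.091, -0.002]
contact_force: [0.2, -0.3, 5.7]
opening: 0.0225
[-222.6 -182.   -36.4]
```

```bash
python3 -m creep '[[255,0,0,-8,0],[255,0,0,-30,0],[255,0,0,-60,0],[255,-28,-23,-60,0],[255,-56,-46,-60,0],[255,-84,-69,-60,0],[255,-112,-92,-60,0],[255,-140,-115,-60,0],[255,-168,-137,-60,0],[255,-196,-160,-60,0],[255,-223,-182,-60,0],[255,-223,-182,-40,0]]'
python3 -m creep '[[255,0,0,15,0],[255,0,0,18,0],[255,0,0,18,0],[255,0,0,18,0]]'
python3 - <<'E'
from h import *
im=save('wrist','w11.png');b=save('side','s11.png');print(tool((.5948,-.3630,.0628)))
cv2.imwrite('pics/c11.png',np.hstack([im[160:480,140:540,::-1],cv2.resize(b[160:280,230:350,::-1],(320,320))]))
E
```

```text
t: 20.57
tool_pos: [0.5981, -0.3694, 0.1057]
tool_rot: [0.551, 3.084, -0.009]
contact_force: [-0.4, -0.3, 1.1]
opening: 0.0225
t: 20.9
tool_pos: [0.5934, -0.3612, 0.0827]
tool_rot: [-0.547, -3.092, -0.002]
contact_force: [0.4, -0.2, -0.2]
opening: 0.0225
[-0.7 -0.7 21.7]
```

View pics/c11.png

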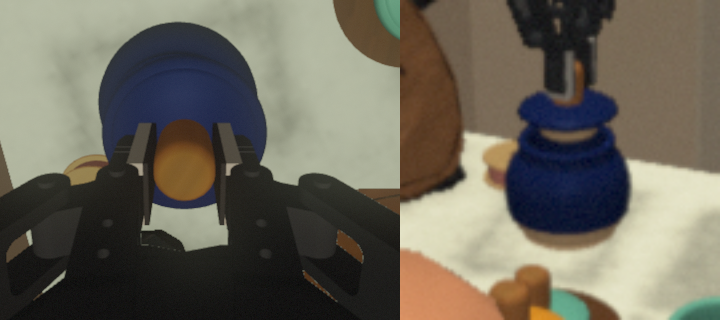

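```bash
python3 -m creep '[[255,-1,-1,3,0],[255,-1,-1,6,0],[255,-1,-1,9,0],[255,-1,-1,12,0],[255,-1,-1,15,0],[255,-1,-1,17,0],[255,-1,-1,19,0],[255,-1,-1,20,0],[255,-1,-1,20,0]]';python3 -m creep '[[255,0,0,1,0],[255,0,0,2,0],[255,0,0,2,0]]'
```

```text
t: 21.75
tool_pos: [0.5947, -0.364, 0.0631]
tool_rot: [0.548, 3.093, -0.0]
contact_force: [0.2, -0.7, -1.7]
opening: 0.0225
t: 22.0
tool_pos: [0.5949, -0.3641, 0.0629]
tool_rot: [0.548, 3.093, -0.001]
contact_force: [-2.3, 1.1, 4.9]
opening: 0.0222
```

```bash
python3 -m creep '[[255,0,0,-1,0],[120,0,0,-1,0],[120,0,0,-1,0],[120,0,0,-1,0],[120,0,0,-1,0],[120,0,0,-25,0],[120,0,0,-60,0],[120,15,35,-60,0],[120,30,70,-60,0],[120,45,105,-60,0],[120,60,140,-40,0],[120,67,154,-20,0]]'
python3 -m creep '[[120,0,0,0,0],[120,0,0,0,0],[120,0,0,0,0]]'
python3 - <<'E'
from h import *
np.set_printoptions(precision=4,suppress=True)
im=save('wrist','w12.png');print(ctrl.get_obs()['tool_pos'],knob('wrist','turquoise_lid',.026),knob('wrist','blue_lid',.085))
P=knob('wrist','turquoise_lid',.026)[0][3];print(tool((P[0],P[1],.0005)))
E
```

```text
t: 23.0
tool_pos: [0.5858, -0.193, 0.0829]
tool_rot: [0.544, 3.09, 0.001]
contact_force: [0.4, 0.4, -0.4]
opening: 0.045
t: 23.25
tool_pos: [0.5852, -0.1971, 0.082]
tool_rot: [0.548, 3.092, -0.001]
contact_force: [0.4, 0.0, 0.2]
opening: 0.0454
[ 0.5856 -0.1977  0.0827] [(0.8, array([325.6, 244. ]), array([110.4, 114.5]), array([ 0.5849, -0.1979,  0.026 ]))] [(0.77, array([ 31.1, 381.4]), array([ 99.5, 137. ]), array([ 0.5862, -0.368 ,  0.085 ]))]
[ 1.1 -0.2 82.2]
```

```bash
python3 -m creep '[[120,0,0,30,0],[120,0,0,55,0],[120,0,0,70,0],[120,0,0,77,0],[120,0,0,80,0],[120,0,0,80,0],[255,0,0,80,0],[255,0,0,80,0],[255,0,0,80,0],[255,0,0,80,0],[255,0,0,80,0]]'
python3 - <<'E'
from h import *
print(tool((.4480,-.1157,.1)),tool((.5852,-.1971,.1)))
E
```

```text
t: 24.37
tool_pos: [0.586, -0.1969, 0.0031]
tool_rot: [0.547, 3.09, -0.002]
contact_force: [-0.7, -0.1, 5.2]
opening: 0.0228
[157.2  28.8 -97.4] [  0.4  -0.5 -96.9]
```

```bash
python3 -m creep '[[255,0,0,-8,0],[255,0,0,-30,0],[255,0,0,-65,0],[255,0,0,-100,0],[255,35,6,-100,0],[255,70,13,-100,0],[255,105,19,-100,0],[255,140,26,-100,0],[255,157,29,-95,0],[255,157,29,-85,0],[255,157,29,-80,0],[255,157,29,-80,0]]'
python3 -m creep '[[255,0,0,0,0],[255,0,0,0,0]]'
python3 - <<'E'
from h import *
im=save('wrist','w13.png');b=save('side','s13.png');print(tool((.4480,-.1157,.0621)))
cv2.imwrite('pics/c13.png',np.hstack([im[160:480,140:540,::-1],cv2.resize(b[210:350,290:430,::-1],(320,320))]))
E
```

```text
t: 25.37
tool_pos: [0.4462, -0.1146, 0.0797]
tool_rot: [-0.548, -3.091, -0.001]
contact_force: [0.4, 0.2, -1.8]
opening: 0.0223
t: 25.53
tool_pos: [0.4479, -0.1155, 0.0816]
tool_rot: [0.549, 3.093, 0.0]
contact_force: [0.9, 0.0, -0.9]
opening: 0.0226
[-0.2 -0.1 19.6]
```

```bash
python3 -m creep '[[255,0,0,3,0],[255,0,0,6,0],[255,0,0,9,0],[255,0,0,12,0],[255,0,0,15,0],[255,0,0,17,0],[255,0,0,18,0],[255,0,0,18,0]]';python3 -m creep '[[255,0,0,1,0],[255,0,0,2,0],[255,0,0,2,0]]'
```

```text
t: 26.3
tool_pos: [0.4469, -0.1149, 0.0629]
tool_rot: [-0.548, -3.093, -0.0]
contact_force: [-0.4, 0.2, -0.9]
opening: 0.0223
t: 26.55
tool_pos: [0.4476, -0.1151, 0.0622]
tool_rot: [0.548, 3.093, -0.0]
contact_force: [-1.2, 1.3, 3.9]
opening: 0.0226
```

Seated at the expected depth. Release, back away, and check all four numerically from the top and side cameras.

```bash
python3 -m creep '[[255,0,0,-1,0],[120,0,0,-1,0],[120,0,0,-1,0],[120,0,0,-1,0],[120,0,0,-1,0],[120,0,0,-25,0],[120,0,0,-62,0],[120,0,0,-90,0],[120,30,-20,-95,0],[120,60,-40,-95,0],[120,60,-40,-95,0],[120,60,-40,-95,0]]'
python3 - <<'E'
from h import *
np.set_printoptions(precision=4,suppress=True)
print(ctrl.get_obs()['tool_pos'])
ims={c:save(c,f'{c}_end.png') for c in('side','top','wrist')}
for n in ['turquoise','red','yellow','blue']:
  for cam in('top','side','wrist'):
    r={}
    for k,z in(('jar',.04),('lid',.086)):
      d=ctrl.outline_of(cam,f'{n}_{k}')[:1]
      if d:
        l,t,w,h=d[0]['rect'];r[k]=(round(d[0]['conf'],2),d[0]['rect'],ray(cam,l+w/2,t+h/2,z)[:2])
    print(n,cam,r)
print(ctrl.boxes_of('side','price_card')[:1],ctrl.boxes_of('top','price_card')[:1])
# colour check: median lid colour between knob and flange edge, + knob tilt check
for n,(x,y) in dict(turquoise=(.448,-.116),red=(.418,-.278),yellow=(.5705,-.074),blue=(.595,-.363)).items():
  out=[]
  for cam in('top','side'):
    u,v=map(int,proj(cam,(x-.024,y+.0,.088)));out.append(ims[cam][v-1:v+2,u-1:u+2].mean((0,1)).round())
  print(n,out)
E
```

```text
t: 27.55
tool_pos: [0.3764, -0.1322, 0.1563]
tool_rot: [0.551, 3.091, -0.001]
contact_force: [1.5, 0.4, -0.8]
opening: 0.0456
[ 0.3764 -0.1322  0.1563]
turquoise top {'jar': (0.81, [238.1, 247.1, 45.6, 30.2], array([ 0.4662, -0.1211])), 'lid': (0.68, [239.0, 249.1, 35.7, 25.9], array([ 0.4602, -0.1193]))}
turquoise side {'jar': (0.76, [322.6, 285.0, 59.8, 51.7], array([ 0.4516, -0.0952])), 'lid': (0.84, [333.6, 257.7, 42.3, 33.5], array([ 0.4527, -0.1296]))}
turquoise wrist {'jar': (0.56, [314.5, 239.3, 119.4, 91.7], array([ 0.4399, -0.1112])), 'lid': (0.85, [327.3, 272.0, 104.7, 93.0], array([ 0.446 , -0.1153]))}
red top {'jar': (0.81, [320.2, 262.3, 51.2, 47.9], array([ 0.4202, -0.28  ])), 'lid': (0.88, [325.6, 264.1, 46.1, 42.0], array([ 0.4183, -0.2822]))}
red side {'jar': (0.94, [351.2, 239.4, 51.2, 44.6], array([ 0.4242, -0.2582])), 'lid': (0.94, [358.9, 215.3, 38.0, 31.0], array([ 0.4265, -0.292 ]))}
red wrist {'jar': (0.7, [121.7, 265.9, 109.9, 67.0], array([ 0.3946, -0.2723])), 'lid': (0.85, [112.6, 308.4, 85.6, 46.5], array([ 0.3995, -0.2728]))}
yellow top {'jar': (0.88, [2
[... 387 characters left out ...]
.9, 174.5, 50.9, 47.7], array([ 0.5896, -0.3686])), 'lid': (0.95, [372.9, 167.4, 39.2, 45.2], array([ 0.5928, -0.3656]))}
blue side {'jar': (0.59, [268.6, 214.7, 45.9, 40.0], array([ 0.5992, -0.3418])), 'lid': (0.58, [276.6, 190.5, 35.4, 28.7], array([ 0.6012, -0.3849]))}
blue wrist {'jar': (0.83, [138.3, 447.8, 45.1, 32.2], array([ 0.5448, -0.3626]))}
[{'rect': [362.7, 215.7, 35.5, 11.5], 'conf': 0.53}] [{'rect': [327.9, 262.3, 41.3, 42.5], 'conf': 0.72}]
turquoise [array([109.,  61.,  52.]), array([101., 171., 142.])]
red [array([153.,  60.,  51.]), array([136.,  34.,  23.])]
yellow [array([228., 170.,  87.]), array([221., 146.,  38.])]
blue [array([48., 59., 96.]), array([20., 33., 74.])]
```

```bash
python3 - <<'E'
from h import *
a=cv2.imread('pics/s0.png');b=cv2.imread('pics/side_end.png')
for n,u,v in[('tur',353,270),('red',379,227),('yel',270,276),('blu',292,201)]:
  r=[]
  t=cv2.cvtColor(a,6)[v-14:v+8,u-8:u+9]
  for ch in(0,):
    s=cv2.cvtColor(b,6)[v-22:v+16,u-16:u+17];m=cv2.matchTemplate(s,t,cv2.TM_CCOEFF_NORMED);_,x,_,l=cv2.minMaxLoc(m)
    r.append((round(x,3),l[0]-8,l[1]-8))
  print(n,'knob score,shift px',r)
a=cv2.imread('pics/t1.png');b=cv2.imread('pics/top_end.png')
for n,(x0,y0,x1,y1) in dict(card=(400,258,432,308),tur_low=(238,280,285,298),red=(318,258,375,315),blue=(362,196,418,222),yel=(210,205,266,235)).items():
  d=cv2.absdiff(a[y0:y1,x0:x1],b[y0:y1,x0:x1]);print(n,d.mean().round(1),(d.max(2)>40).sum())
E
```

```text
tur knob score,shift px [(0.773, 1, -1)]
red knob score,shift px [(0.286, -1, 0)]
yel knob score,shift px [(0.981, 1, 0)]
blu knob score,shift px [(0.926, 0, 1)]
card 17.5 0
tur_low 52.9 818
red 29.5 1178
blue 19.9 318
yel 27.1 507
```

```bash
python3 -c "
from station import ctrl
o=ctrl.get_obs();print(o['t'],o['contact_force']);print(ctrl.finish_job())"
```

```text
29.0 [-0.97160787  0.95794973 -0.68222679]
the job is handed in; nothing more can be done
None
```

I swapped all four lids back to their own jars and handed the job in at 29 s. The turquoise lid waited on the saucer. Yellow, red and blue went straight to their jars, and turquoise went on last.

**First grasp missed:** the fingers shut above the knob because the fingertips sit about 36 mm short of the reported TCP. I corrected for that on every later move.

**Seating:** each lid touched down at the depth expected for seated, to within about 2 mm, and the jar contacts I read were 4–6 N. The one hard touch was 14 N, setting the turquoise lid on the saucer.

**Last checks:**
- **Colours:** each lid's colour matched its jar in the side image. In the top image turquoise was hidden by the gripper; the other three matched there too.
- **Knob positions:** the knobs stood within 1 pixel (about 2 mm) of where knobs stood at the start. The red match scored only 0.29, so it proves little, though an earlier wrist picture showed red seated.
- **Price card:** no strong change in the top image.

**What failed or disagreed:**
- The detector put the yellow lid on the blue jar in the top view, but colour and the side view contradict that.
- It also mistook the red jar for the price card in the top view.
- Image differences around the jars were sizeable. I put them down to the changed lids, shadows and the gripper in view, but did not confirm it.
- I had used up the picture views, so I checked the final turquoise placement by numbers only, and did not measure the tilt of any lid.

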